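# Turn a half-painted panel over out of its tray

### The job

The small wooden panel in the white tray is primed on its upper face and its edges are still wet, so turn it over without touching it. First pick up the paint brush that lies in front of the tray and lay it flat in the metal dish; then lift the tray by its wire handle, keeping the lip at its other end down on the bench, and tip it up past upright so that the panel slides to that lip and tumbles over it onto the brown paper. Leave the panel lying flat on the paper with its bare back up, the tray set down flat again on the bench, and the bottle, jar and pot where they stand.

Things in the scene. Friction and masses are not known exactly. Their poses are not given: they have to be found in the camera images.
- tray: shallow white enamelled steel tray with a dark rim, loose, 0.28 to 0.44 kg, 200 x 140 mm outside, 14 mm high, walls and floor 3 mm thick (11 mm deep inside). Origin at the centre of its underside; +x runs from the handle end to the free lip, y across, z up out of it. The panel starts to slide on its floor at a slope of 25 to 36 degrees and stops against the lip.
- tray_bar (a point): middle of the round steel bar of the tray's wire handle: 9 mm thick, 96 mm long along the tray's y, 50 mm outside the end wall, 32 mm above the bench; at tray (-150, 0, 32) mm, 252 mm from tray_lip. Gripped from above, fingers closing along the tray's x, it turns between the pads, so the gripper can stay upright while the tray swings. Pushed towards the lip it jams hard: allow some play.
- tray_lip (a point): middle of the bottom outer edge of the tray's free lip, at tray (100, 0, 0) mm: it lies on the bench (z = 0) and is the edge to tip on. The panel stands on the lip leaning back on the tray floor until the tray is tipped about 100 degrees from level, then falls forward over it and needs about 80 mm clear in front of it; 110 degrees is ample.
- panel: small wooden panel, loose, 25 to 50 g, 60 x 90 x 9 mm (x, y, z), lying in the tray with its long side roughly across it. One face is primed pale blue-grey with a carved lattice; the back is bare plywood with a small steel hanger plate. Origin at the centre of the bare back; +z points out of the primed face: up at the start, down when turned over.
- brush: flat paint brush, loose, 45 g, 190 mm long, lying on the paper across the front of the free lip. Origin at mid-length on its underside; +x points to the bristles. Round wooden handle 10 to 11 mm thick from x = -95 to 31 mm, steel ferrule 22 mm wide, 10 mm thick to 63 mm, bristles 24 mm wide to 95 mm; its axis is 6 mm above what it lies on.
- dish: plain oblong aluminium dish, loose, 0.45 kg, 240 x 120 mm outside (x, y), 20 mm high, walls and floor 4 mm thick. Origin at the centre of its underside; the brush fits in it lengthwise only, along x, either way round.
- paper: sheet of brown kraft paper lying on the bench, 420 x 297 mm (x, y), under the front of the tray and beyond it, practically no thickness. Origin at its centre.
- bottle: orange paint bottle, 56 mm across, 165 mm high, standing near the tray or the brush; origin at the centre of its underside. To be left where it stands.
- jar: closed glass jar, 64 mm across, 85 mm high, standing near the tray or the brush; origin at the centre of its underside. To be left where it stands.
- pot: low blue plastic paint pot, 60 mm across, 60 mm high, standing near the tray or the brush; origin at the centre of its underside. To be left where it stands.
Not all that is in view belongs to the job. There is more than one size of the brush; the one meant has the size given above. Of the things that look like the panel, take the one that is farthest to the robot's left at the start.

How it is judged:
On the way, in this order (a step that is already met when the one before it is completed fails the run):
1. the brush lies flat in the metal dish, let go, with the tray not yet tipped (x of brush in the frame of dish between -0.03 and 0.03 m and y of brush in the frame of dish between -0.05 and 0.05 m and height (world z) of brush below 0.013 m and angle between brush's own x axis and vertical between 1.49 and 1.65 rad and contact force between the fingers and brush below 0.05 N and angle between tray's own z axis and vertical below 0.15 rad), for 0.2 s.
2. the tray is tipped up past upright on its free lip (angle between tray's own z axis and vertical above 1.6 rad), for 0.1 s.
At the end, for the whole second after the job is handed in: The panel lies flat (within 5 degrees) on the paper, out of the tray, bare back up; the tray is flat on the bench (within 3 degrees); the brush lies flat in the dish, its middle within 30 mm of the dish's middle lengthwise and 50 mm across; all at rest (angle between panel's own z axis and vertical above 3.06 rad and height (world z) of panel below 0.014 m and x of panel in the frame of paper between -0.175 and 0.175 m and y of panel in the frame of paper between -0.11 and 0.11 m and x of panel in the frame of tray above 0.12 m and linear speed of each of panel, tray below 0.02 m/s and angle between tray's own z axis and vertical below 0.06 rad and height (world z) of tray_bar below 0.04 m and x of brush in the frame of dish between -0.03 and 0.03 m and y of brush in the frame of dish between -0.05 and 0.05 m and height (world z) of brush below 0.013 m and angle between brush's own x axis and vertical between 1.49 and 1.65 rad); the robot touches nothing.
It fails at once if the gripper or the arm touches the panel (contact force between any of the fingers, the arm and panel above 0.2 N).
It fails at once if the tray's free lip is lifted more than 40 mm off the bench (height (world z) of tray_lip above 0.04 m).
It fails at once if the bottle, the jar or the pot is pushed more than 25 mm or knocked over (distance of any of bottle, jar, pot from where it was at the start of the episode above 0.025 m).
It also fails if it takes over 72 s, if anything falls off the work surface, if the arm or the gripper's body presses on something with over 40 N, if the wrist force passes 120 N, or if a joint passes its speed limit or range.

### The arm

A 7-joint arm with a two-finger parallel gripper is mounted at the origin on the work surface. World frame = base frame: x ahead of the robot, y to its left, z up, the work surface at z = 0. Lengths are in m, angles in rad, forces in N, time in s.
With the tool pointing down it reaches from about 0.4 to 0.9 m from the base axis. Payload 5.6 kg.
Tool frame: the origin (TCP) lies midway between the tips of the shut fingers; the grasp point (between the pads) lies 19 mm behind it; z points along the fingers, y is the line along which they close (so a half turn about z gives the same grasp; the last joint's range is limited). The gripper opens to 92 mm and grips with 3 to 60 N. Pads are 20 mm wide; open, the fingers measure 128 mm over their backs; the gripper's body (75 mm by 189 mm) begins 69 mm behind the grasp point.
Start: joints at [-1.365, 0.468, -0.012, 1.603, 0.006, 1.071, -0.056], TCP at [0.16, 0.63, 0.215] pointing down, gripper open.
Joint ranges: [-2.53, 2.53], [-0.31, 2.02], [-1.57, 1.55], [0.28, 2.44], [-1.29, 4.43], [0.15, 1.84], [-2.92, 2.92]. Speed limits (rad/s): [2.57, 2.57, 3.14, 3.14, 3.14, 3.14, 3.14].

### API

Orientations are given as a 3x3 rotation matrix whose columns are the frame's x, y, z axes.
In Python, from station import env, effector, solver, viewer, workorder, search_frame, tip_of gives the robot as it stands. Calls block until the motion is done:
- env.reach(position, orientation): joint-space move of the TCP to a pose.
- env.movel(position, frame=None, rate=0.15): straight line of the TCP; frame=None keeps the orientation; rate is the mean speed in m/s.
- env.goto_joints(angles): joint-space move.
- effector.release() and effector.grasp(squeeze=None): open the fingers fully, or close them until they stop; squeeze is the grip in N (None keeps the last).
- env.pause(seconds).
- solver.inverse_kinematics(position, orientation): joint angles nearest the present ones, or None.
- env.sense(): the state.
- viewer.read_camera(name): name is "side" or "top"; returns (picture, depth): 384x512x3 uint8, red, green, blue; 384x512 float32, m along the optical axis (not along the pixel's ray), 0 where there is no reading.
- viewer.camera_info(name): a dict with "intrinsics" (3x3 intrinsics, pixels), "dist_coeffs" ([k1, k2, p1, p2, k3] as OpenCV has them; the pictures are not rectified), "eye" and "rotation" of the camera in the world. Camera axes: x right, y up, looking along -z (the intrinsics and any distortion apply to the point x, -y, -z); pixel columns grow to the right and rows downward; lengths in m; the calibration is good to about 2 mm. A picture is of the moment at which its call begins. camera_info takes no time and is no camera call.
A pose or a line that the arm cannot do raises env.PlanningError and nothing moves.
- workorder.finish_job(): hands the job in; it is judged then, once.
Trained networks look in the newest picture that a camera, given by its name, has taken for a name from the list of things; names that differ only in an ending like _2 or _b are one class to them, and where a whole thing is asked for, a point or a joint stands for the part that bears it (a point fixed in the world has none). Each returns a list of dicts, best first, with "score" (0 to 1); they miss things now and then, are a little off and sometimes report something else, mostly with a low value. They report only what shows in the picture. A call takes as long as a camera call. They do not tell look-alikes from the thing itself.
- search_frame(camera, name): "at" ([x, y, z] in m, in world coordinates, good to about 4 mm: the middle of the surface that is visible of it).
- tip_of(camera, name): "at" ([x, y, z] in m, in world coordinates, good to about 4 mm: a listed point, or the origin of a listed thing).
The state is a dict: "t": time; "joint_positions": joint angles; "joint_velocities": joint speeds; "tau": joint torques, N m; "ee_pos": TCP position; "tcp_rot": TCP orientation; "wrist_force": force on the tool from outside, world axes, zero at the start; "moment": the same for the moment, N m; "gripper_width": finger opening in m; "grasp_force": force on a finger pad.
Only numpy, scipy, OpenCV 4.12 (cv2) and the standard library are available. Lean on these libraries where they do the work, as an engineer would, in place of code of your own. Each camera call takes 0.05 s, during which the arm holds its last target. There are 200 camera calls.

## Working session

There is one attempt and no reset: what is moved stays moved. The work goes in short steps, each a Python script; the robot and the scene stay as the last script left them, time stands still between calls to the robot, and variables do not carry over. Pictures are saved under pics/ and viewed, at most 10 in all, crops included, and the job is handed in when it is done.

```bash
ls; mkdir -p pics
python3 - <<'E'
from station import env, viewer, search_frame, tip_of
import cv2, numpy as np
s=env.sense(); print(s['t'],s['ee_pos'],s['tcp_rot'])
for c in ('top','side'):
    p,d=viewer.read_camera(c); cv2.imwrite(f'pics/{c}0.png',cv2.resize(p[:,:,::-1],(800,600),interpolation=cv2.INTER_CUBIC)); np.savez(f'{c}0.npz',p=p,d=d)
    i=viewer.camera_info(c); print(c,{k:np.round(v,3).tolist() for k,v in i.items()})
    for n in 'tray tray_bar tray_lip panel brush dish paper bottle jar pot'.split():
        print(c,n,'S',[(np.round(r['at'],3).tolist(),round(r['score'],2)) for r in search_frame(c,n)],'T',[(np.round(r['at'],3).tolist(),round(r['score'],2)) for r in tip_of(c,n)])
E
```

```text
pics
0.0 [0.1599678  0.62939376 0.21363569] [[-9.69209074e-01  2.46239067e-01 -3.04236987e-04]
 [ 2.46239212e-01  9.69207442e-01 -1.78480701e-03]
 [-1.44620460e-04 -1.80476622e-03 -9.99998361e-01]]
top {'intrinsics': [[393.951, 0.0, 251.843], [0.0, 393.951, 189.395], [0.0, 0.0, 1.0]], 'dist_coeffs': [-0.023, 0.0, 0.0, 0.0, 0.0], 'eye': [0.396, 0.029, 1.328], 'rotation': [[-0.02, 0.99, -0.143], [-1.0, -0.02, -0.003], [-0.006, 0.143, 0.99]]}
top tray S [([0.569, 0.122, 0.004], 0.89)] T [([0.565, 0.105, 0.001], 0.91)]
top tray_bar S [([0.571, 0.124, 0.002], 0.85)] T [([0.607, 0.248, 0.029], 0.78)]
top tray_lip S [([0.57, 0.118, 0.002], 0.68)] T [([0.533, 0.006, -0.0], 0.92)]
top panel S [] T [([0.698, -0.37, 0.001], 0.85), ([0.554, 0.102, 0.003], 0.6)]
top brush S [([0.362, 0.52, 0.013], 0.67), ([0.472, -0.043, 0.009], 0.57), ([0.572, 0.122, 0.002], 0.21)] T [([0.4, 0.484, -0.001], 0.67), ([0.506, -0.049, -0.006], 0.58)]
top dish S [([0.478, -0.375, 0.009], 0.9)] T [([0.478, -0.372, 0.005], 0.74)]
top paper S [([0.497, -0.031, -0.003], 0.7)] T [([0.53, 0.002, -0.004], 0.75)]
top bottle 
[... 756 characters left out ...]
002, -0.004], 0.33)]
side panel S [([0.695, -0.377, 0.009], 0.77), ([0.557, 0.098, 0.008], 0.68)] T [([0.555, 0.105, 0.002], 0.76), ([0.699, -0.371, -0.001], 0.61)]
side brush S [([0.379, 0.502, 0.013], 0.87), ([0.488, -0.054, 0.01], 0.78)] T [([0.404, 0.48, -0.001], 0.75), ([0.512, -0.052, -0.0], 0.65)]
side dish S [([0.479, -0.375, 0.003], 0.8)] T [([0.482, -0.374, 0.003], 0.83)]
side paper S [] T [([0.525, 0.004, -0.003], 0.71)]
side bottle S [([0.743, 0.227, 0.08], 0.75)] T [([0.75, 0.248, 0.0], 0.94), ([0.537, 0.005, 0.002], 0.4)]
side jar S [([0.402, -0.133, 0.056], 0.96)] T [([0.402, -0.112, -0.005], 0.6)]
side pot S [([0.621, -0.186, 0.043], 0.86)] T [([0.624, -0.167, -0.004], 0.78)]
```

View pics/top0.png

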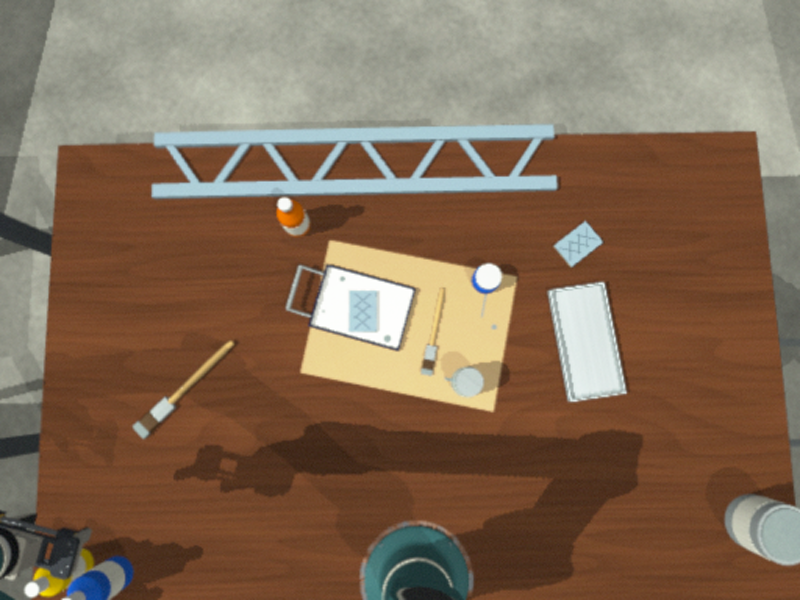

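View pics/side0.png

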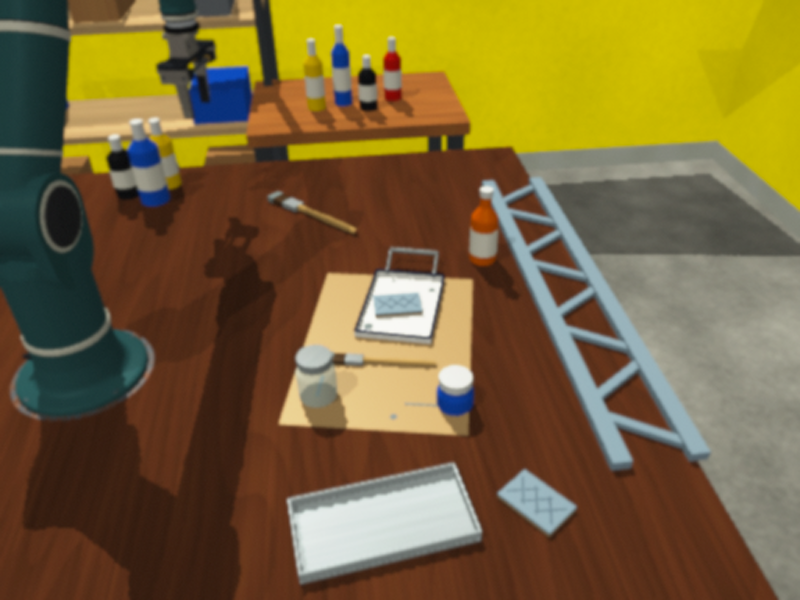

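Top view: tray (363,308) with its bar at (297,290), short brush (434,330), dish (588,341). Side view: tray (402,303), brush (390,360), dish (384,522).

Look-alikes, top view:
- **Panel:** in the tray (363,311), or on the bench (578,243). I take the one in the tray, which is farthest left.
- **Brush:** short one on the paper (434,330), or long one at (185,390). I take the short one.

Next is a rectified close crop from both views for the brush and dish.

```bash
cat > h.py <<'E'
import numpy as np, cv2
from station import env, effector, solver, viewer, workorder, search_frame, tip_of
def project(c,P):
    i=viewer.camera_info(c); R=np.array(i['rotation']); q=(np.asarray(P,float).reshape(-1,3)-i['eye'])@R
    q=q*[1,-1,-1]
    return cv2.projectPoints(q,np.zeros(3),np.zeros(3),np.array(i['intrinsics']),np.array(i['dist_coeffs']))[0].reshape(-1,2)
def ortho(c,p,xr,yr,z,s):
    "rectified view of plane z: rows = x descending, cols = y descending, s px/mm"
    xs=np.arange(xr[1],xr[0],-.001/s); ys=np.arange(yr[1],yr[0],-.001/s)
    X,Y=np.meshgrid(xs,ys,indexing='ij')
    m=project(c,np.stack([X,Y,0*X+z],-1)).astype(np.float32).reshape(*X.shape,2)
    return cv2.remap(p,m[...,0],m[...,1],cv2.INTER_CUBIC)
E
python3 - <<'E'
from h import *
A=[];B=[]
for c in ('top','side'):
    p=np.load(c+'0.npz')['p']
    a=ortho(c,p,(.38,.63),(-.13,.05),.006,2.2); A.append(a)
    B.append(ortho(c,p,(.33,.63),(-.47,-.28),.02,2))
    for k in A[-1:]+B[-1:]:
        pass
def grid(im,xr,yr,s):
    im=im.copy()
    for x in np.arange(np.ceil(xr[0]*20)/20,xr[1],.05): r=int((xr[1]-x)*1000*s); cv2.line(im,(0,r),(im.shape[1],r),(255,0,0),1); cv2.putText(im,f'{x:.2f}',(0,r-2),0,.4,(255,0,0))
    for y in np.arange(np.ceil(yr[0]*20)/20,yr[1],.05): q=int((yr[1]-y)*1000*s); cv2.line(im,(q,0),(q,im.shape[0]),(0,0,255),1); cv2.putText(im,f'{y:.2f}',(q,10),0,.4,(0,0,255))
    return im
cv2.imwrite('pics/brush.png',np.hstack([grid(a,(.38,.63),(-.13,.05),2.2) for a in A])[:,:,::-1])
cv2.imwrite('pics/dish.png',np.hstack([grid(b,(.33,.63),(-.47,-.28),2) for b in B])[:,:,::-1])
E
```

```text
(no output)
```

View pics/brush.png

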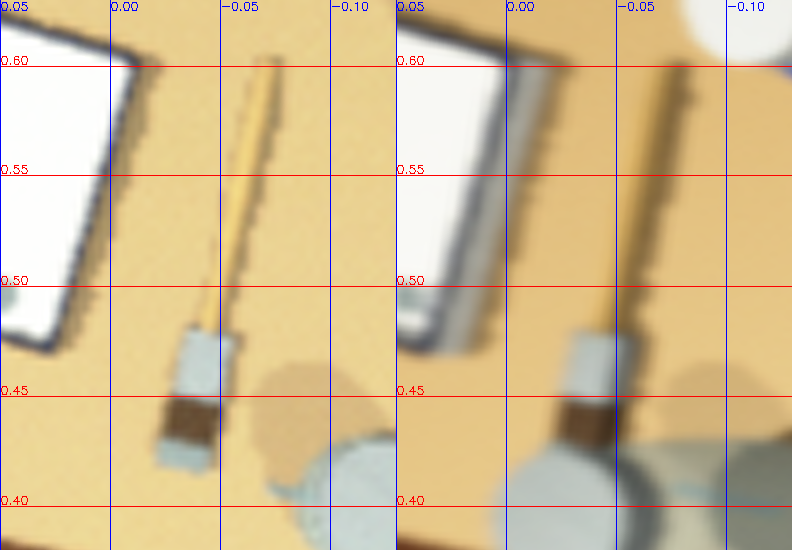

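View pics/dish.png

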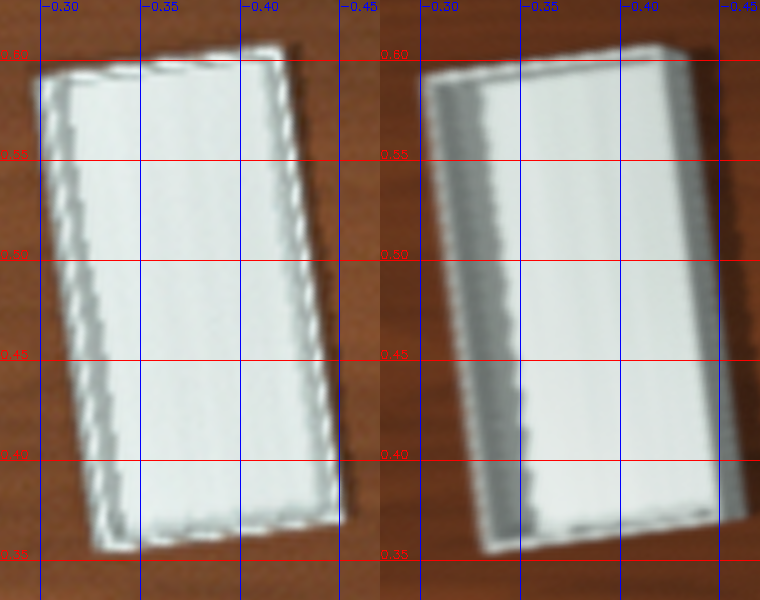

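Both rectified views show the short brush: tail at crop (270,57), bristle end at (187,468). That gives 191 mm length, its middle at (0.510,-0.054), and ferrules that agree between views at z≈6 mm. The dish corners, (35,75), (282,43), (345,522) and (97,550), give a centre of (0.481,-0.375) and 241 mm length. I grip 15 mm towards the bristles, shifted 10 mm away from the tray lip.

```bash
cat >> h.py <<'E'
def down(xdir):
    x=np.array([xdir[0],xdir[1],0.]); x/=np.linalg.norm(x); z=np.array([0,0,-1.]); return np.stack([x,np.cross(z,x),z],1)
def st(m=''):
    s=env.sense(); print(m,round(s['t'],2),np.round(s['ee_pos'],4),'F',np.round(s['wrist_force'],1),'w',round(s['gripper_width'],4),'g',np.round(s['grasp_force'],1))
    return s
def pic(c,name): 
    p,d=viewer.read_camera(c); cv2.imwrite(f'pics/{name}.png',cv2.resize(p[:,:,::-1],(800,600),interpolation=cv2.INTER_CUBIC)); return p,d
E
python3 - <<'E'
from h import *
b=np.array([-.980,.198,0]); R=down(b); mid=np.array([.5105,-.054,0])
g=mid+.015*b; a=g-.010*R[:,1]
env.reach(a+[0,0,.15],R); st()
env.movel(a+[0,0,.003],rate=.15); st('down')
effector.grasp(10); st('shut')
env.movel(a+[0,0,.15],rate=.15); s=st('up')
pic('side','held');
E
```

```text
4.82 [ 0.4941 -0.06    0.15  ] F [ 0.4 -0.3 -0.5] w 0.0918 g 0.0
down 5.95 [ 0.4944 -0.061   0.0036] F [-0.  -0.2  0.5] w 0.0917 g 0.0
shut 7.16 [ 0.4938 -0.0608  0.003 ] F [-0.7 -0.  -0.3] w 0.0102 g 9.9
up 8.29 [ 0.4932 -0.0607  0.1493] F [-0.1 -0.7 -1.3] w 0.0098 g 9.9
```

View pics/held.png

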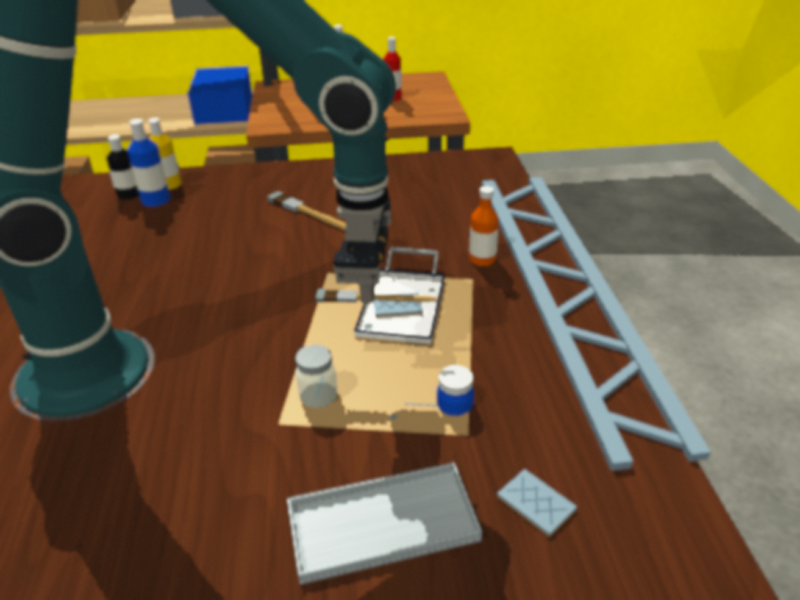

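The brush is held level: bristles at (320,295), tail at (435,298). The tray is undisturbed, so I lay the brush in the dish.

Run:
```python
from h import *
d=np.array([-.991,-.131,0]); d/=np.linalg.norm(d); R=down(d); a=np.array([.481,-.375,0])+.015*d
env.movel(a+[0,0,.13],R,rate=.2)
env.movel(a+[0,0,.024],rate=.12); st('low')
effector.release(); st('open'); env.pause(.3)
env.movel(a+[0,0,.2],rate=.2); st()
pic('side','placed')
for c in ('side','top'):
  if c=='top': viewer.read_camera(c)
  for n in ('brush','dish'): print(c,n,[(np.round(r['at'],3).tolist(),round(r['score'],2)) for r in tip_of(c,n)])
```

```text
low 11.12 [ 0.4666 -0.3774  0.0247] F [ 0.2  0.  -0.8] w 0.0102 g 9.9
open 12.38 [ 0.4661 -0.377   0.024 ] F [0.9 0.  0.4] w 0.0917 g 0.0
 13.71 [ 0.4656 -0.3763  0.1989] F [ 0.1  0.5 -0. ] w 0.0919 g 0.0
side brush [([0.484, -0.377, 0.007], 0.73)]
side dish []
top brush [([0.402, 0.484, -0.003], 0.71), ([0.479, -0.37, 0.003], 0.7), ([0.535, 0.003, -0.0], 0.26)]
top dish [([0.479, -0.375, 0.0], 0.93)]
```

View pics/placed.png

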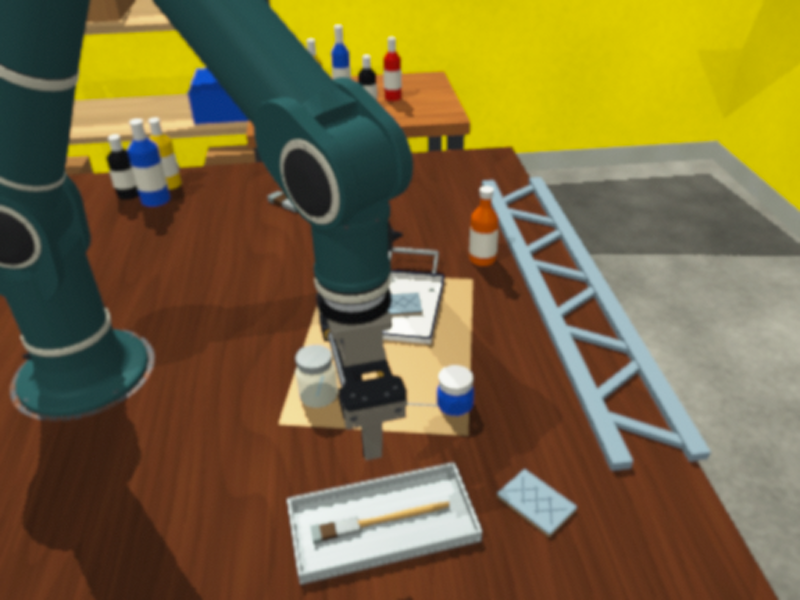

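The brush lies flat in the dish: bristles (325,530), tail (450,507), middle at (0.482,-0.374). Now I grip the bar and tip the tray in small steps, with force watched.

```bash
cat >> h.py <<'E'
U=np.array([-.291,-.957,0]); U/=np.linalg.norm(U); RT=down([-.957,.291]); LZ=np.array([0,0,1.])
def bar(th,L,pull=.002):
    "bar centre for tray tilt th (deg), pivoting on lip edge up to 90, then on the lip's rim"
    t=np.radians(th); ex=np.cos(t)*U-np.sin(t)*LZ; ez=np.sin(t)*U+np.cos(t)*LZ
    P=L-U*pull*min(th/20,1)
    return P-.250*ex+.032*ez if th<=90 else P+.014*U-.250*ex+.018*ez
def swing(ths,L,dz,rate=.09,pull=.002,lim=35):
    for th in ths:
        env.movel(bar(th,L,pull)+[0,0,dz],rate=rate)
        s=env.sense(); f=s['wrist_force']
        if th%12<4 or np.linalg.norm(f)>15: print(th,round(s['t'],1),np.round(s['ee_pos'],3),'F',np.round(f,1),'Fu',round(f@U,1),'w',round(s['gripper_width'],4))
        if np.linalg.norm(f)>lim: print('STOP'); return th
    return th
E
python3 - <<'E'
from h import *
B=np.array([.6075,.2475,0])
env.reach(B+[0,0,.15],RT); st()
env.movel(B+[0,0,.020],rate=.12); st('down')
effector.grasp(20); s=st('shut')
L=s['ee_pos']*[1,1,0]+.250*U; L[2]=0; print('L',L,'expected .5345 .0055')
np.save('L.npy',L); dz=s['ee_pos'][2]-.032
print('end',swing(range(4,73,4),L,dz,lim=25)); st()
pic('side','tip72')
for n in ('tray_bar','tray_lip'): print(n,[(np.round(r['at'],3).tolist(),round(r['score'],2)) for r in tip_of('side',n)])
E
```

```text
16.3 [0.6081 0.246  0.1502] F [-0.2 -0.6 -0.3] w 0.0919 g 0.0
down 17.53 [0.6082 0.2477 0.0209] F [ 0.2 -0.3  0.5] w 0.0917 g 0.0
shut 18.77 [0.6075 0.2476 0.02  ] F [1.  0.1 0. ] w 0.0084 g 20.0
L [0.53481127 0.00837203 0.        ] expected .5345 .0055
12 19.8 [0.605 0.237 0.072] F [-0.2 -0.8 -2.3] Fu 0.8 w 0.0085
24 20.8 [0.598 0.216 0.12 ] F [-1.2  1.  -2.5] Fu -0.6 w 0.0081
36 21.8 [0.589 0.185 0.161] F [-0.3 -0.4 -1.4] Fu 0.5 w 0.0083
48 22.9 [0.577 0.147 0.196] F [ 0.7  0.4 -1.2] Fu -0.6 w 0.0082
60 23.9 [0.564 0.103 0.221] F [1.4 2.5 3.4] Fu -2.8 w 0.008
72 24.9 [0.549 0.055 0.237] F [0.3 2.4 7.5] Fu -2.4 w 0.0078
end 72
 24.92 [0.5495 0.0549 0.2367] F [0.3 2.4 7.5] w 0.0078 g 20.0
tray_bar [([0.547, 0.059, 0.247], 0.62)]
tray_lip [([0.534, 0.002, -0.001], 0.73)]
```

View pics/tip72.png

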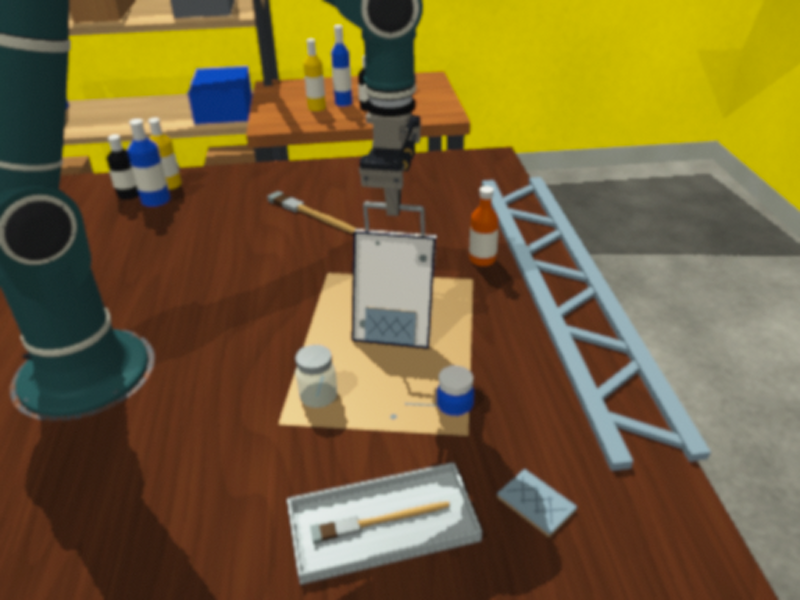

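The tray stands at about 72°. The panel rests on the lip at (390,325), and the lip is still on the paper at (390,345). Forces are small, so I continue past upright.

Run:
```python
from h import *
L=np.load('L.npy'); dz=.020-.032+.001
print('end',swing([76,80,84,88,90,93,96,99,102,105,108,110,112],L,dz,rate=.07,lim=30)); env.pause(.4); st()
pic('side','tip112')
for n in ('tray_bar','tray_lip','panel'): print(n,[(np.round(r['at'],3).tolist(),round(r['score'],2)) for r in tip_of('side',n)])
```

```text
84 26.3 [0.534 0.004 0.241] F [-0.8  0.8  7.3] Fu -0.5 w 0.0082
96 27.6 [ 0.518 -0.046  0.236] F [-0.7 -1.4  7.6] Fu 1.5 w 0.0083
99 27.9 [ 0.515 -0.059  0.233] F [-0.2 -1.5  7.3] Fu 1.5 w 0.0082
108 28.9 [ 0.504 -0.095  0.221] F [-0.6 -2.7  6.6] Fu 2.8 w 0.0082
110 29.2 [ 0.501 -0.102  0.218] F [-1.1 -3.6  7.8] Fu 3.8 w 0.0085
end 112
 29.89 [ 0.4992 -0.1099  0.2144] F [-1.3 -2.4  7.7] w 0.0079 g 20.0
tray_bar [([0.499, -0.108, 0.232], 0.94)]
tray_lip [([0.537, 0.0, 0.006], 0.93)]
panel [([0.52, -0.039, 0.01], 0.93), ([0.697, -0.372, -0.004], 0.75)]
```

View pics/tip112.png

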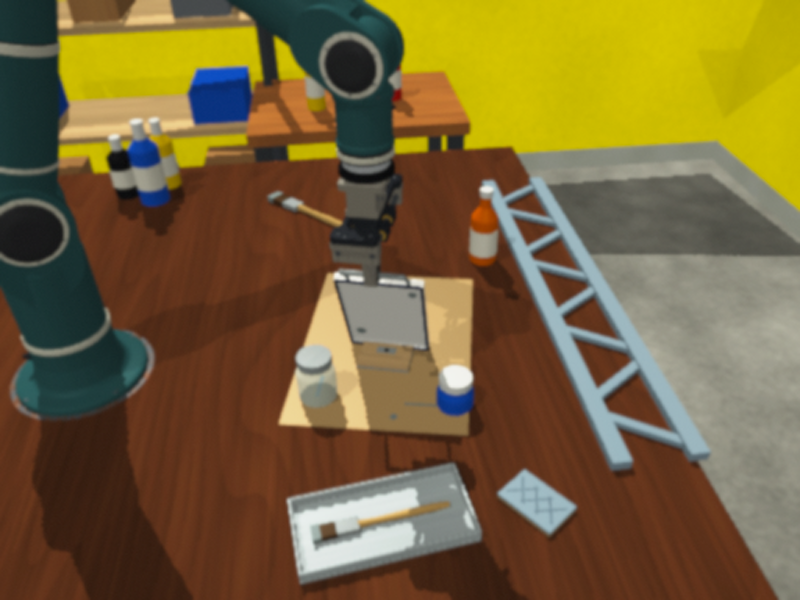

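The panel has tumbled over the lip and lies bare back up at (385,357), hanger plate visible, just in front of the rim at (387,347). I lower the tray while drawing it back about 25 mm so the lip clears the panel.

Run:
```python
from h import *
L=np.load('L.npy'); dz=.020-.032+.001
swing([108,104,100,96,92,88,84],L,dz,rate=.07,lim=30)
for th in range(80,-1,-4):
    p=.025*min((84-th)/28,1)
    swing([th],L-U*p,dz,rate=.09,pull=0,lim=35)
env.pause(.3); st('low')
p,_=pic('side','low'); viewer.read_camera('top')
for c in ('side','top'):
  for n in ('tray_bar','tray_lip','panel'): print(c,n,[(np.round(r['at'],3).tolist(),round(r['score'],2)) for r in tip_of(c,n)])
```

```text
108 30.5 [ 0.504 -0.093  0.222] F [-0.7 -2.1  7.5] Fu 2.2 w 0.0083
96 31.7 [ 0.518 -0.044  0.235] F [ 0.   0.9 -2.7] Fu -0.8 w 0.0083
84 32.9 [0.534 0.006 0.241] F [ 0.8  0.4 -3.7] Fu -0.6 w 0.0084
72 34.0 [0.552 0.064 0.237] F [ 0.7 -0.8  0.5] Fu 0.6 w 0.0086
60 35.2 [0.569 0.123 0.221] F [-0.8  0.8  0.2] Fu -0.5 w 0.0084
48 36.2 [0.584 0.17  0.196] F [-0.   0.7  1.2] Fu -0.7 w 0.0078
36 37.3 [0.595 0.208 0.161] F [-0.1  0.6 -0.6] Fu -0.6 w 0.0081
24 38.3 [0.604 0.239 0.119] F [-0.  -0.7 -0.4] Fu 0.7 w 0.0079
12 39.3 [0.611 0.26  0.071] F [-0.2 -0.2 -0.3] Fu 0.2 w 0.008
0 40.3 [0.615 0.272 0.021] F [-0.3  0.   5.3] Fu 0.1 w 0.0081
low 40.64 [0.6153 0.2717 0.0216] F [-0.7  0.6  4.7] w 0.0082 g 20.0
side tray_bar [([0.616, 0.276, 0.032], 0.56)]
side tray_lip [([0.543, 0.029, 0.011], 0.94)]
side panel [([0.521, -0.04, 0.01], 0.82), ([0.698, -0.37, -0.001], 0.6)]
top tray_bar [([0.615, 0.275, 0.027], 0.85), ([0.4, -0.111, -0.004], 0.56)]
top tray_lip [([0.54, 0.028, 0.008], 0.8), ([0.753, 0.247, -0.0], 0.41)]
top panel [([0.518, -0.044, 0.009], 0.85), ([0.696, -0.373, -0.001], 0.73)]
```

View pics/low.png

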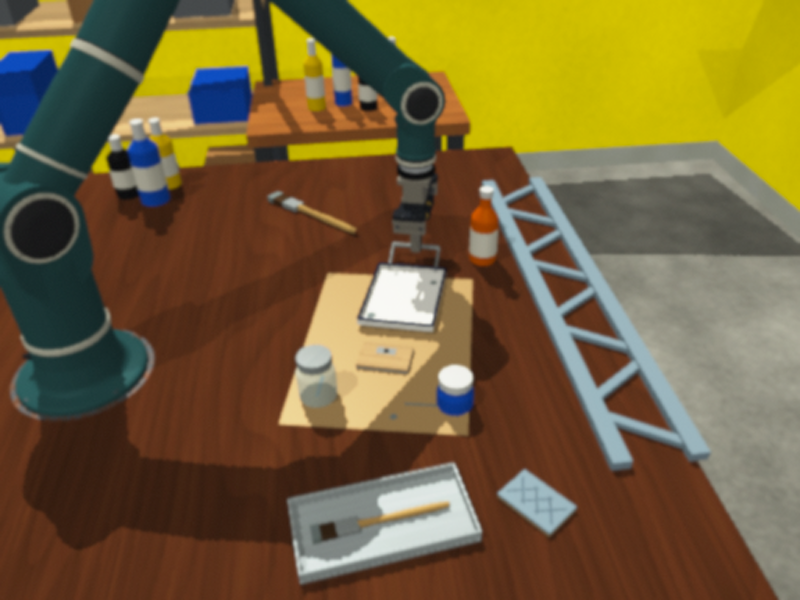

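The tray is back down, with its lip at (402,325) and a clear gap to the panel at (386,357). The lip is still about 10 mm up because the pads hold its angle; letting go will settle it.

Run:
```python
from h import *
effector.release(); st('open')
s=env.sense(); env.movel(s['ee_pos']*[1,1,0]+[0,0,.25],rate=.2); env.pause(.3); st()
p,_=pic('side','end'); viewer.read_camera('top')
for c in ('side','top'):
  for n in ('tray_bar','tray_lip','panel','brush','dish','paper','bottle','jar','pot'): print(c,n,[(np.round(r['at'],3).tolist(),round(r['score'],2)) for r in tip_of(c,n)])
```

```text
open 42.32 [0.6148 0.2715 0.021 ] F [ 0.2 -0.5 -0.2] w 0.0918 g 0.0
 43.91 [0.6147 0.2714 0.2493] F [ 0.3 -0.1  0.3] w 0.0917 g 0.0
side tray_bar [([0.614, 0.272, 0.034], 0.92)]
side tray_lip [([0.543, 0.027, 0.002], 0.86)]
side panel [([0.519, -0.043, 0.008], 0.78)]
side brush [([0.482, -0.378, 0.005], 0.89), ([0.402, 0.482, -0.0], 0.62)]
side dish [([0.481, -0.374, -0.001], 0.82), ([0.614, 0.273, 0.032], 0.34)]
side paper [([0.524, 0.001, 0.002], 0.61), ([0.619, -0.166, -0.002], 0.16)]
side bottle []
side jar [([0.401, -0.109, -0.002], 0.69)]
side pot [([0.62, -0.17, -0.0], 0.68)]
top tray_bar [([0.615, 0.27, 0.032], 0.79)]
top tray_lip [([0.538, 0.027, -0.002], 0.75)]
top panel [([0.695, -0.371, 0.001], 0.58)]
top brush [([0.401, 0.487, 0.002], 0.89), ([0.752, 0.25, -0.004], 0.64), ([0.48, -0.374, 0.003], 0.53)]
top dish [([0.482, -0.373, 0.003], 0.85), ([0.574, 0.124, 0.005], 0.66), ([0.619, -0.164, -0.002], 0.44)]
top paper [([0.529, 0.003, -0.004], 0.96)]
top bottle [([0.754, 0.246, -0.002], 0.89)]
top jar [([0.402, -0.109, -0.004], 0.68)]
top pot [([0.622, -0.164, -0.001], 0.63)]
```

View pics/end.png

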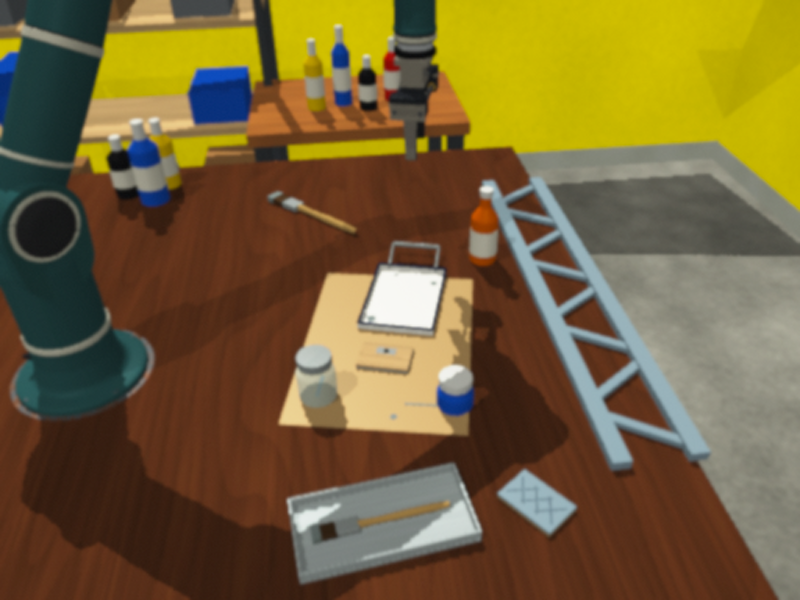

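The final view shows everything in place:
- **Panel:** flat on the paper, bare back up (386,357), about 70 mm in front of the lip.
- **Tray:** flat at (403,298), with its bar at 32–34 mm.
- **Brush:** in the dish at (385,518).
- **Bottle, jar and pot:** where they stood.

```bash
python3 -c "
from station import workorder
print(workorder.finish_job())"
```

```text
the job is handed in; nothing more can be done
None
```

The job is handed in, though no verdict was returned: the panel lies bare back up on the paper, the tray is flat, the brush is in the dish, and the bottle, jar and pot were not moved.

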